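# Slide the soap carton into its place between the sweet jars

### The job

On the shop counter, push the open carton of soap bars along the counter, end first, through the gap between the two middle sweet jars of the jar rack, until its far end stands squarely against the rack's back board. Only push it with the fingers: never lift it, do not shove hard against the jars, and leave the other things on the counter where they are.

Things in the scene. Friction and masses are not known exactly. Their poses are not given: they have to be found in the camera images.
- carton: Loose open-topped brown card carton packed with white-wrapped soap bars, 130 long (its x) x 96 wide (its y) x 58 mm high, flat upright sides, 0.35-0.7 kg; stays where it is left. Origin: centre of its underside; z up. Its ends are alike. Starts on the counter in front of the rack, left or right of the gap, its x within 0.35 rad of the rack's x.
- rack: Fixed jar rack: wooden back board and two end cheeks 50 mm high, no floor, open to the robot; four vessels stand in it. Origin: on the counter midway between the two middle jars' axes; x points through the gap away from the robot, y to the left along the row. Back board's front face at x = +56 mm, so the carton is home with its centre at x = -9 mm, its near end 24 mm in front of the jars.
- jar_left: Middle jar left of the gap: clear, full of sweets, 100 mm in diameter, 150 mm high, fixed. Origin: centre of its underside, at rack x = 0, y = +102 mm. The gap between the two middle jars is 104 mm at its narrowest (rack x = 0).
- jar_right: The middle jar right of the gap, the same, at y = -102 mm of the rack. Another such jar stands outside jar_left (at y = +216 mm), and a steel canister of the same diameter, 152 mm high, outside jar_right (at y = -216 mm).
- calculator: Bystander: grey desk calculator lying flat, 75 x 120 x 19 mm, origin at the centre of its underside. It lies in front of the rack on the other side of the gap from the carton.
- tin: Bystander: small round tin, 60 mm in diameter, 78 mm high, origin at the centre of its underside, in front of the left end of the rack.
- tumbler: Bystander: empty steel tumbler, 68 mm in diameter, 85 mm high, origin at the centre of its underside, in front of the right end of the rack.
- matches: Bystander: small pack of matchboxes, 52 x 36 x 30 mm, origin at the centre of its underside, between the robot and the gap, about 30 cm in front of the gap.
- oil_bottle: Bystander: amber bottle, 64 mm in diameter, 170 mm high, origin at the centre of its underside, at the right side of the counter.
- weight: Bystander: dark round scale weight with a knob, 52 mm in diameter, 54 mm high, origin at the centre of its underside, to the right, between the weighing scale and the tumbler.
- pen: Bystander: dark marker pen lying flat, 130 mm long (its x), 13 mm thick, origin under its middle; about 30 cm in front of the rack, left of the pack of matchboxes.
There are look-alikes about, which are no part of the job. Several things look just like the carton: the one meant starts farthest to the robot's left.

How it is judged:
By the outcome, as a careful person would: the job done as asked, in the order asked, and still so for the second after the job is handed in, with the robot touching nothing.
It also fails if it takes over 54 s, if anything falls off the work surface, if the arm or the gripper's body presses on something with over 40 N, if the wrist force passes 120 N, or if a joint passes its speed limit or range.

### The arm

A 6-joint arm with a two-finger parallel gripper is mounted at the origin on the work surface. World frame = base frame: x ahead of the robot, y to its left, z up, the work surface at z = 0. Lengths are in m, angles in rad, forces in N, time in s.
With the tool pointing down it reaches from about 0.35 to 0.725 m from the base axis. Payload 4.3 kg.
Tool frame: the origin (TCP) lies at the very end of the fingers, on their centre line; the grasp point (between the pads) lies 19 mm behind it; z points along the fingers, x is the direction in which the jaws open and shut, and the axes are right-handed (so a half turn about z gives the same grasp; the last joint's range is limited). The gripper opens to 85 mm and grips with 20 to 120 N. Pads are 22 mm wide; open, the fingers measure 114 mm over their backs; the gripper's body (76 mm by 85 mm) begins 54 mm behind the grasp point. The pads swing forward as they close: fully open they stand 13 mm farther back than shut.
Start: joints at [1.137, 0.377, 0.081, 1.274, 0, 1.46], TCP at [0.183, 0.545, 0.231] pointing down, gripper open.
Joint ranges: [-2.72, 2.72], [-0.84, 1.66], [-1.02, 1.22], [-1.77, 2.12], [-1.37, 1.28], [-3.14, 3.14]. Speed limits (rad/s): [2.57, 2.57, 3.14, 3.14, 3.14, 3.14].

### API

Orientations are given as a unit quaternion [x, y, z, w].
In Python, from plant import manip, optics gives the robot as it stands.
- The arm moves only by the shell command python3 -m creep 'ROWS' [FORCE]. ROWS is JSON, a list of rows, each a list of 7 numbers: the closure in counts, from 0 (fully open) to 255 (shut), then the shift along the tool's x, y, z in mm, then the turn, a rotation vector about the tool's x, y, z in degrees. A call has 1 to 12 rows; each row is the pose to reach, as a shift and turn from the pose commanded when the call began, along the tool's axes at that moment; what a row does not reach only later rows make up. A row lasts 1/8 s, in which the tool goes at most 62.5 mm and 10.7 degrees, less where a joint would pass 70% of its speed; a pose out of reach is approached as far as the arm can. A call with a gripper value outside its range is refused whole. The fingers move at their own pace and stop on an object; FORCE is the grip in N (left out, the last holds). Time passes only in rows, so rows that repeat a pose let the fingers close. It gives the time, the measured TCP pose, the force and the opening at its end, in the units of the state.
- manip.state(): the state, without advancing time (a new reading comes with each control period).
- optics.read_camera(name): name is "scene" or "top" or "wrist"; returns the picture (384x512x3 uint8, red, green, blue); there is no depth.
- optics.camera_info(name): a dict with "mtx" (3x3 intrinsics, pixels), "R" (3x3) and "t" (3): a world point X has camera coordinates R X + t. Camera axes: x right, y down, z forward; pixel columns grow to the right and rows downward; lengths in m; the calibration is good to about 2 mm. A picture is of the moment at which its call begins: read the wrist's pose just before it. camera_info takes no time and is no camera call; for the wrist camera it gives the pose at the moment of the call.
- manip.close_job(): hands the job in, once; it reports no verdict.
The state is a dict: "clock": time; "joint_positions": joint angles; "qd": joint speeds; "joint_efforts": joint torques, N m; "tcp_pos": TCP position; "tool_rot": TCP orientation; "contact_force": force on the tool from outside, world axes, zero at the start; "wrist_torque": the same for the moment, N m; "grip_width": finger opening in m.
Only numpy, scipy, OpenCV 4.12 (cv2) and the standard library are available. Lean on these libraries where they do the work, as an engineer would, in place of code of your own. Each camera call takes 0.05 s, during which the arm holds its last target.

## Working session

There is one attempt and no reset: what is moved stays moved. The work goes in short steps, Python scripts to look and compute and a shell command to move; the robot and the scene stay as the last step left them, time stands still between calls to the robot, and variables do not carry over. Pictures are saved under pics/ and viewed, and the job is handed in when it is done.

```bash
mkdir -p pics; ls; python3 - <<'E'
from plant import manip, optics
import cv2
for n in ["scene","top"]:
    im=optics.read_camera(n); cv2.imwrite(f"pics/{n}0.png",im[:,:,::-1])
    c=optics.camera_info(n); print(n,c)
s=manip.state(); print(s)
E
```

```text
pics
scene {'mtx': array([[385.94634028,   0.        , 255.74417403],
       [  0.        , 385.94634028, 187.23753651],
       [  0.        ,   0.        ,   1.        ]]), 'R': array([[-0.85571311,  0.51725194,  0.01433523],
       [ 0.34975645,  0.59859051, -0.72066624],
       [-0.38134694, -0.61166971, -0.69313395]]), 't': array([ 0.48752818, -0.13675026,  1.32643595])}
top {'mtx': array([[412.5444928 ,   0.        , 254.94180023],
       [  0.        , 412.5444928 , 185.87661978],
       [  0.        ,   0.        ,   1.        ]]), 'R': array([[ 9.18256310e-04, -9.99924813e-01, -1.22280865e-02],
       [-9.89531394e-01,  8.56120150e-04, -1.44315239e-01],
       [ 1.44314857e-01,  1.22325938e-02, -9.89456207e-01]]), 't': array([-0.03441925,  0.55902007,  1.40223999])}
{'clock': 0.1, 'joint_positions': array([1.13668196e+00, 3.77980543e-01, 7.97997041e-02, 1.27442193e+00,
       1.60968099e-05, 1.46051848e+00]), 'qd': array([ 2.40805910e-04,  5.21217794e-05,  4.55936725e-03, -1.38049858e-03,
       -1.23034028e-03,  1.25887492e-03]), 'joint_efforts': array([ 1.07446613e-03, -4.64691818e+01,  2.70582604e+01,  1.19936687e-02,
       -1.71911552e-04,  3.70420494e-06]), 'tcp_pos': array([0.18270105, 0.54459194, 0.2304753 ]), 'tool_rot': array([ 8.11851259e-01,  5.83863612e-01, -7.90816337e-04,  4.36441976e-04]), 'contact_force': array([0.47270996, 0.39239245, 0.60927156]), 'wrist_torque': array([ 0.01130126, -0.01763331,  0.00299642]), 'grip_width': 0.08538748087757853}
```

View pics/top0.png

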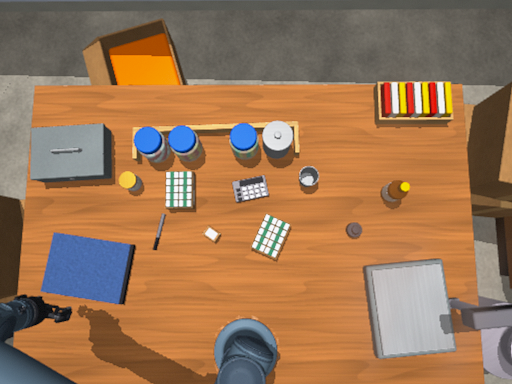

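View pics/scene0.png

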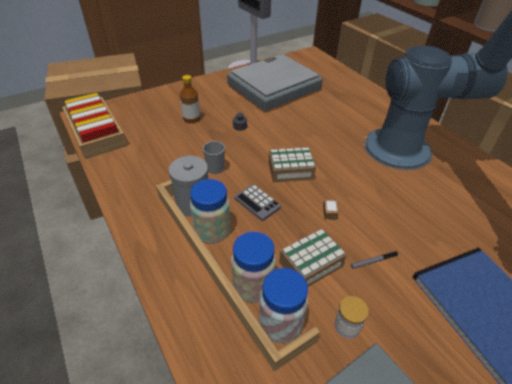

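The top view shows the target carton at about (180,190), left of the gap, and a look-alike at (271,236). The middle jars are at about (184,140) and (243,140), and the calculator is at (251,188). I'll enlarge it to measure.

```bash
cat > h.py <<'E'
import numpy as np, cv2
from plant import manip, optics
def cam(n):
    c=optics.camera_info(n); return c['mtx'],c['R'],c['t']
def ray(n,u,v,z):
    K,R,t=cam(n); d=R.T@np.linalg.inv(K)@np.array([u,v,1.]); o=-R.T@t
    return (o+d*(z-o[2])/d[2])
def proj(n,X):
    K,R,t=cam(n); p=K@(R@np.asarray(X,float)+t); return p[:2]/p[2]
E
python3 - <<'E'
import cv2
im=cv2.imread('pics/top0.png')[110:260,115:315]
cv2.imwrite('pics/top0c.png',cv2.resize(im,(800,600),interpolation=cv2.INTER_CUBIC))
E
```

```text
(no output)
```

View pics/top0c.png

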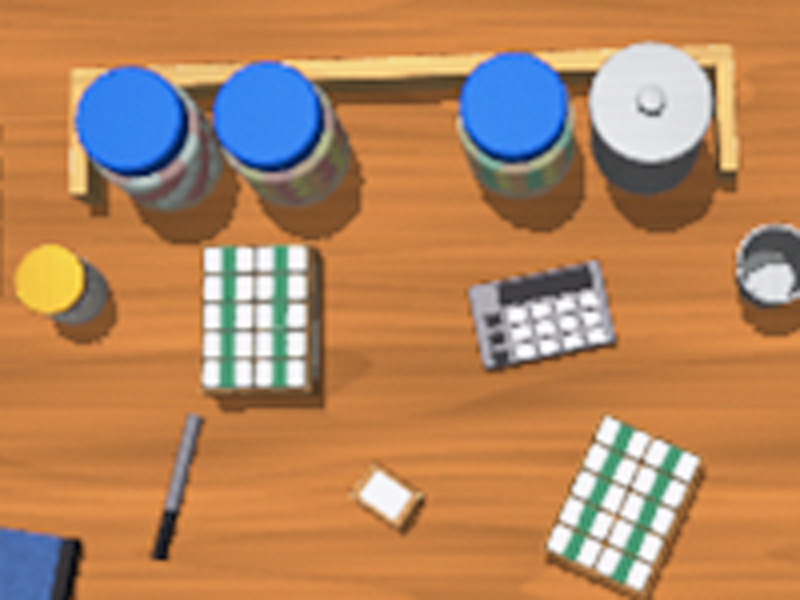

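```bash
cat > rk.py <<'E'
from h import *
im=cv2.imread('pics/top0.png'); hsv=cv2.cvtColor(im,cv2.COLOR_BGR2HSV)
m=cv2.inRange(hsv,(100,150,90),(125,255,255)); m[:110]=0; m[165:]=0
n,l,st,c=cv2.connectedComponentsWithStats(m)
P=[]
for i in range(1,n):
    if st[i,4]>200:
        w=ray('top',*c[i],0.150); print(c[i],st[i],w); P.append(w[:2])
P.append(ray('top',115+651/4,110+102/4,.152)[:2]); P=np.array(sorted(P,key=lambda p:-p[1]))
Y=np.array([216,102,-102,-216])/1000
# rigid fit
A=[];b=[]
from scipy.optimize import least_squares
f=lambda q:(np.c_[q[0]-Y*np.sin(q[2]),q[1]+Y*np.cos(q[2])]-P).ravel()
r=least_squares(f,[.5,0,0]); print('rack',r.x, r.fun*1000)
print('board', ray('top',115+72/4,110+70/4,.05),ray('top',115+730/4,110+46/4,.05))
for u,v in [(203,246),(308,246),(308,388),(203,388)]: print('carton',ray('top',115+u/4,110+v/4,.056)*1000)
print('matches',ray('top',115+388/4,110+495/4,.03),'calc',ray('top',115+543/4,110+315/4,.019),'tin',ray('top',115+50/4,110+280/4,.078))
print('pen',ray('top',115+195/4,110+415/4,.006),ray('top',115+160/4,110+558/4,.006))
E
python3 rk.py
```

```text
[242.86932849 136.29038113] [230 124  27  26 551] [0.70777323 0.00407838 0.15      ]
[147.14311927 139.7266055 ] [134 127  27  27 545] [0.6968902  0.31933677 0.15      ]
[181.45471014 138.56521739] [168 126  28  26 552] [0.7005576  0.20620876 0.15      ]
rack [0.7037112  0.10479799 0.03072219] [ 0.18605182  1.35928795  0.02043444  0.5410925  -0.92885004 -1.23226188
  0.72236378 -0.66811857]
board [0.76798303 0.39976726 0.05      ] [ 0.78839604 -0.18537583  0.05      ]
carton [607.6451899  276.34826917  56.        ]
carton [607.52577591 184.67448707  56.        ]
carton [483.50774561 181.82443463  56.        ]
carton [483.52861091 272.35089435  56.        ]
matches [0.39288233 0.11450038 0.03      ] calc [ 0.55184993 -0.01928256  0.019     ] tin [0.57424462 0.40163636 0.078     ]
pen [0.46415547 0.29019574 0.006     ] [0.33849701 0.31687964 0.006     ]
```

```bash
cat >> h.py <<'E'
from scipy.spatial.transform import Rotation as Ro
def goal(x,y,z,yawdeg,ref=None):
    "shift mm / turn deg in tool axes; down-pointing tool with jaw yaw"
    s=manip.state(); T=Ro.from_quat(s['tool_rot']); p=s['tcp_pos']
    a=np.deg2rad(yawdeg); X=[np.cos(a),np.sin(a),0]; Z=[0,0,-1]; Y=np.cross(Z,X)
    G=Ro.from_matrix(np.array([X,Y,Z]).T)
    print('shift',np.round(T.inv().apply(np.array([x,y,z])-p)*1000,1),'turn',np.round((T.inv()*G).as_rotvec(degrees=True),2))
def st():
    s=manip.state(); R=Ro.from_quat(s['tool_rot']).as_matrix()
    print('t',s['clock'],'tcp',np.round(s['tcp_pos']*1000,1),'yaw',np.round(np.degrees(np.arctan2(R[1,0],R[0,0])),2),'z',np.round(R[:,2],3),'F',np.round(s['contact_force'],1),'w',round(s['grip_width']*1000,1))
E
python3 -c "
from h import *
st(); goal(.547,.325,.12,1.76)"
```

```text
t 0.1 tcp [182.7 544.6 230.5] yaw 71.45 z [-0.001 -0.002 -1.   ] F [0.5 0.4 0.6] w 85.4
shift [-92.1 415.3 110.6] turn [5.000e-02 1.000e-01 6.969e+01]
```

```bash
python3 -m creep '[[60,-92,415,111,0,0.1,69.7],[60,-92,415,111,0,0.1,69.7],[60,-92,415,111,0,0.1,69.7],[60,-92,415,111,0,0.1,69.7],[60,-92,415,111,0,0.1,69.7],[60,-92,415,111,0,0.1,69.7],[60,-92,415,111,0,0.1,69.7],[60,-92,415,111,0,0.1,69.7],[60,-92,415,111,0,0.1,69.7]]'
python3 - <<'E'
from h import *
st(); goal(.547,.318,.012,1.76)
im=optics.read_camera('wrist'); cv2.imwrite('pics/w1.png',im[:,:,::-1])
E
```

```text
clock: 1.23
tcp_pos: [0.5465, 0.3256, 0.1197]
tool_rot: [1.0, 0.015, -0.0, -0.0]
contact_force: [-0.4, 0.3, 0.0]
grip_width: 0.0652
t 1.225 tcp [546.5 325.6 119.7] yaw 1.73 z [-0.     0.001 -1.   ] F [-0.4  0.3  0. ] w 65.2
shift [  0.3   7.7 107.7] turn [-0.05  0.03 -0.03]
```

View pics/w1.png

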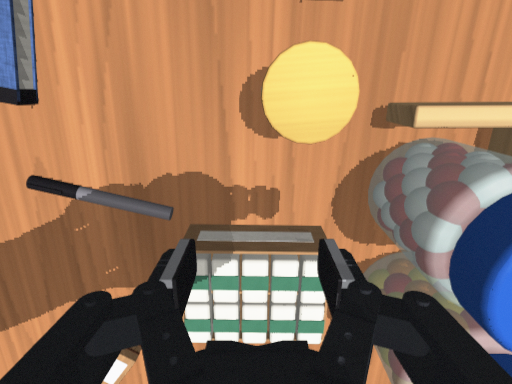

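The wrist view shows the carton's left face along about row 228 (columns 190–325). The tin at (310,92) and the pen's tip at (170,212) are clear of the fingers.

```bash
python3 - <<'E'
from h import *
for p in [(188,227),(325,226),(183,252),(328,252),(190,233),(313,233)]:
    print(p,[np.round(ray('wrist',*p,z)*1000,1) for z in (0.,.058)])
print('tip', proj('wrist',[.547-.033,.3256,.13]),proj('wrist',[.547+.033,.3256,.13]))
print('tin',ray('wrist',311,92,.078),'pen',ray('wrist',172,213,.006))
E
```

```text
(188, 227) [array([479.5, 279.1,   0. ]), array([493.6, 308.4,  58. ])]
(325, 226) [array([615.3, 284.5,   0. ]), array([599.3, 312.6,  58. ])]
(183, 252) [array([473.1, 250.6,   0. ]), array([488.7, 286.2,  58. ])]
(328, 252) [array([621.5, 255.2,   0. ]), array([604.1, 289.8,  58. ])]
(190, 233) [array([481.2, 272.6,   0. ]), array([494.9, 303.3,  58. ])]
(313, 233) [array([604.1, 276.4,   0. ]), array([590.6, 306.3,  58. ])]
tip [195.05948041 260.41551262] [321.65555727 263.80574382]
tin [0.5758952  0.41022703 0.078     ] pen [0.46634093 0.29649344 0.006     ]
```

```bash
python3 -m creep '[[60,0,4,50,0,0,0],[60,0,8,100,0,0,0],[60,0,8,107,0,0,0],[60,0,8,107,0,0,0],[60,0,14,107,0,0,0],[60,0,20,107,0,0,0],[60,0,26,107,0,0,0]]'
python3 - <<'E'
from h import *
st()
E
```

```text
clock: 2.15
tcp_pos: [0.5489, 0.2998, 0.0144]
tool_rot: [1.0, 0.015, 0.002, -0.001]
contact_force: [0.2, 0.4, -0.3]
grip_width: 0.0651
t 2.15 tcp [548.9 299.8  14.4] yaw 1.73 z [ 0.003  0.002 -1.   ] F [ 0.2  0.4 -0.3] w 65.1
```

```bash
python3 -m creep '[[60,0,5,1,0,0,0],[60,0,10,1,0,0,0],[60,0,18,1,0,0,0],[60,0,28,1,0,0,0],[60,0,38,1,0,0,0],[60,0,48,1,0,0,0],[60,0,58,1,0,0,0],[60,0,68,1,0,0,0],[60,0,78,1,0,0,0],[60,0,88,1,0,0,0],[60,0,96,1,0,0,0],[60,0,100,1,0,0,0]]'
python3 - <<'E'
from h import *
st()
im=optics.read_camera('top'); cv2.imwrite('pics/top1.png',im[:,:,::-1])
cv2.imwrite('pics/top1c.png',cv2.resize(im[110:260,115:315,::-1],(800,600),interpolation=cv2.INTER_CUBIC))
im=optics.read_camera('scene'); cv2.imwrite('pics/sc1.png',im[:,:,::-1])
st()
E
```

```text
clock: 3.65
tcp_pos: [0.551, 0.1994, 0.0121]
tool_rot: [1.0, 0.015, 0.001, -0.0]
contact_force: [0.5, 3.8, 0.9]
grip_width: 0.0654
t 3.65 tcp [551.  199.4  12.1] yaw 1.72 z [ 0.001  0.001 -1.   ] F [0.5 3.8 0.9] w 65.4
t 3.75 tcp [551.  199.1  12. ] yaw 1.71 z [ 0.001 -0.    -1.   ] F [0.3 0.3 0. ] w 65.1
```

View pics/top1c.png

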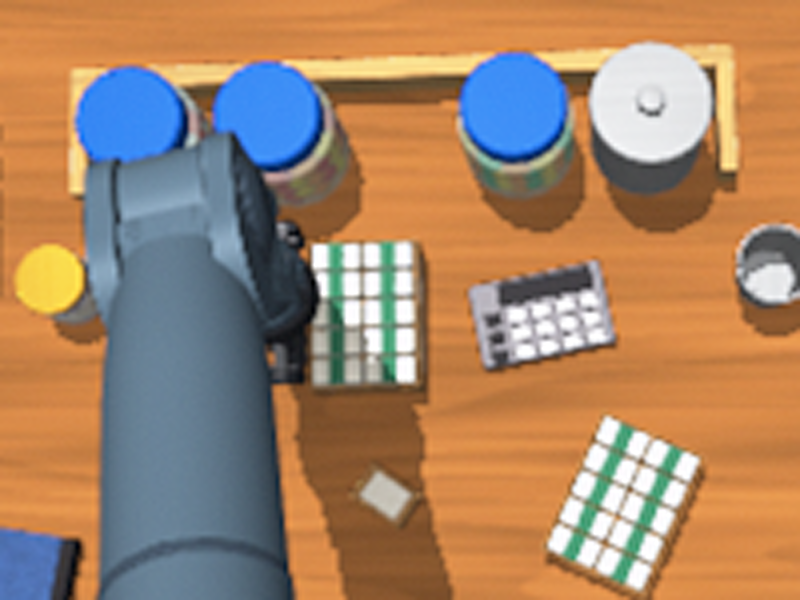

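View pics/sc1.png

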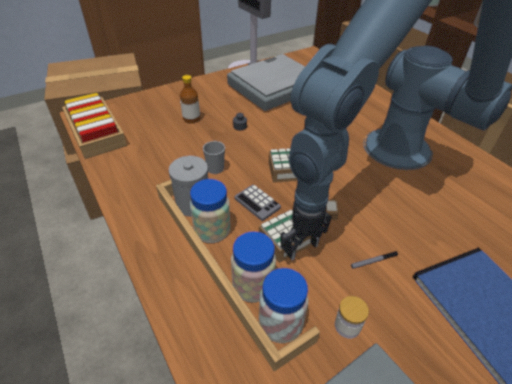

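The carton moved squarely to crop centre (363,314), and nothing else moved. Next I'll measure it and work out the remaining push.

```bash
python3 - <<'E'
from h import *
for u,v in [(312,243),(412,241),(417,385),(312,387),(363.5,314)]: print(np.round(ray('top',115+u/4,110+v/4,.056)*1000,1))
E
```

```text
[610.2 181.2  56. ]
[611.8  94.1  56. ]
[486.1  88.   56. ]
[484.4 178.4  56. ]
[547.7 135.2  56. ]
```

```bash
python3 -m creep '[[60,0,8,0,0,0,0],[60,0,16,0,0,0,0],[60,0,24,0,0,0,0],[60,0,30,0,0,0,0],[60,0,34,0,0,0,0],[60,0,34,0,0,0,0],[60,0,34,0,0,0,0],[60,0,20,0,0,0,0],[60,0,0,-20,0,0,0],[60,-40,-10,-80,0,0,0],[60,-80,-10,-130,0,0,0]]'
python3 - <<'E'
from h import *
st(); goal(.42,.106,.22,91.76)
im=optics.read_camera('top'); cv2.imwrite('pics/top2.png',im[:,:,::-1])
cv2.imwrite('pics/top2c.png',cv2.resize(im[110:260,115:315,::-1],(800,600),interpolation=cv2.INTER_CUBIC))
E
```

```text
clock: 5.12
tcp_pos: [0.4772, 0.2089, 0.1339]
tool_rot: [1.0, 0.016, 0.001, -0.001]
contact_force: [1.5, -0.0, -0.3]
grip_width: 0.0654
t 5.125 tcp [477.2 208.9 133.9] yaw 1.82 z [ 0.001  0.001 -1.   ] F [ 1.5 -0.  -0.3] w 65.4
shift [-60.3 100.9 -86.3] turn [ 1.000e-02 -1.100e-01 -8.994e+01]
```

View pics/top2c.png

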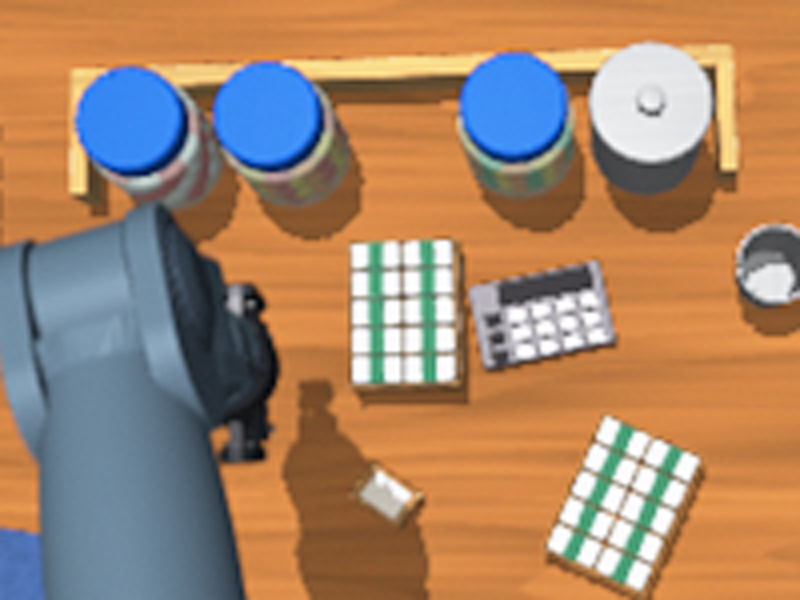

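Clean view: the carton's contents span crop corners (351,242) to (455,384), and the calculator at (543,315) hasn't moved. Next I'll fit it to sub-pixel accuracy.

```bash
cat > fit.py <<'E'
from h import *
import sys
def fit(fn,win,zt=.056):
    im=cv2.imread(fn); u0,v0,u1,v1=win
    g=cv2.resize(im[v0:v1,u0:u1],None,fx=8,fy=8,interpolation=cv2.INTER_CUBIC)
    hsv=cv2.cvtColor(g,cv2.COLOR_BGR2HSV)
    m=((hsv[...,1]<70)&(hsv[...,2]>120)|((hsv[...,0]>55)&(hsv[...,0]<95)&(hsv[...,1]>60))).astype(np.uint8)*255
    m=cv2.morphologyEx(m,cv2.MORPH_CLOSE,np.ones((13,13)))
    n,l,s,c=cv2.connectedComponentsWithStats(m); i=1+np.argmax(s[1:,4])
    pts=np.argwhere(l==i)[:,::-1].astype(np.float32)
    w=np.array([ray('top',u0+(p[0]+.5)/8-.5,v0+(p[1]+.5)/8-.5,zt)[:2] for p in cv2.convexHull(pts)[:,0]]).astype(np.float32)*1000
    print(cv2.minAreaRect(w),'px', s[i])
    cv2.imwrite('pics/mask.png',(l==i)*255)
if __name__=='__main__': fit(sys.argv[1],list(map(int,sys.argv[2:6])))
E
python3 fit.py pics/top2.png 195 160 232 215; python3 fit.py pics/top0.png 155 160 198 215
```

```text
((550.8360595703125, 102.34248352050781), (125.50968170166016, 90.50531005859375), 1.5528686046600342) px [   61    80   212   290 58372]
((546.7735595703125, 230.4334716796875), (124.69971466064453, 91.03153991699219), 0.9437447786331177) px [   84    91   213   288 58501][ WARN:0@1.208] global loadsave.cpp:1063 imwrite_ Unsupported depth image for selected encoder is fallbacked to CV_8U.
[ WARN:0@0.817] global loadsave.cpp:1063 imwrite_ Unsupported depth image for selected encoder is fallbacked to CV_8U.
```

```bash
python3 - <<'E'
import cv2
cv2.imwrite('pics/t2z.png',cv2.resize(cv2.imread('pics/top2.png')[125:212,175:260],None,fx=7,fy=7,interpolation=cv2.INTER_NEAREST)[:600])
E
```

```text
(no output)
```

View pics/t2z.png

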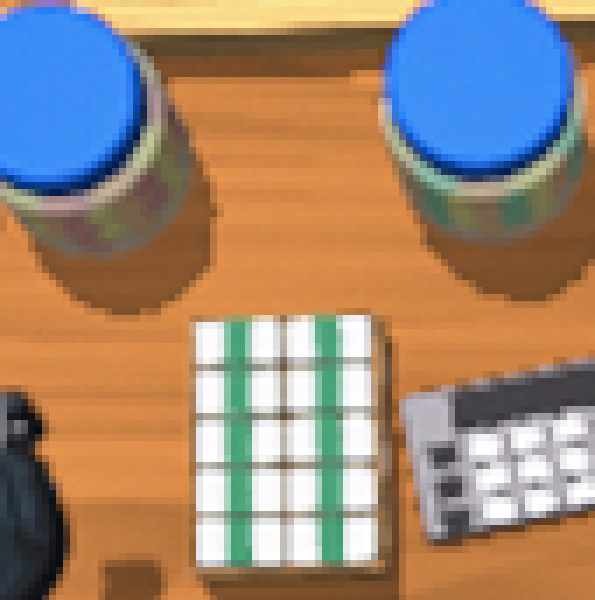

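```bash
python3 -c "
from h import *
goal(.56,.104,.28,91.76)"
```

```text
shift [  82.2  107.9 -139.8] turn [ 7.000e-02 -3.500e-01 -8.984e+01]
```

```bash
python3 -m creep '[[60,0,0,-60,0,0,-10],[60,20,30,-120,0,0,-20],[60,60,80,-140,0,0,-30],[60,82,108,-140,0,0,-40],[60,82,108,-140,0,0,-50],[60,82,108,-140,0,0,-60],[60,82,108,-140,0,0,-70],[60,82,108,-140,0,0,-80],[60,82,108,-140,0,0,-89.8],[60,82,108,-140,0,0,-89.8]]'
python3 - <<'E'
from h import *
st()
im=optics.read_camera('wrist'); cv2.imwrite('pics/w2.png',im[:,:,::-1])
c=optics.camera_info('wrist'); np.savez('pics/w2.npz',**c)
E
```

```text
clock: 6.42
tcp_pos: [0.563, 0.1026, 0.2727]
tool_rot: [0.698, 0.716, 0.001, 0.0]
contact_force: [0.2, -0.2, -0.6]
grip_width: 0.0654
t 6.425 tcp [563.  102.6 272.7] yaw 91.47 z [ 0.001  0.001 -1.   ] F [ 0.2 -0.2 -0.6] w 65.4
```

View pics/w2.png

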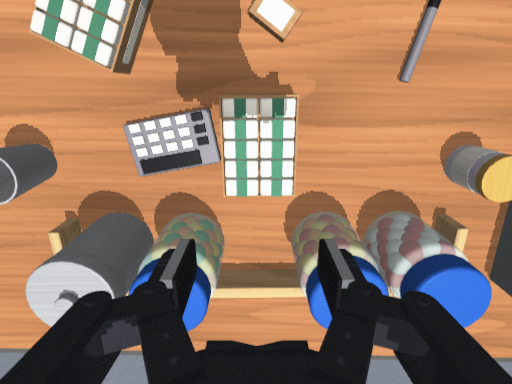

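Wrist view: carton's top outline spans (220,96) to (298,96) at the near end and (224,197) to (296,197) at the far end. The two middle jars' inner edges are at about column 224 and 292. I'll enlarge it.

```bash
python3 - <<'E'
import cv2
im=cv2.imread('pics/w2.png')
cv2.imwrite('pics/w2z.png',cv2.resize(im[85:300,150:372],None,fx=3.6,fy=2.79,interpolation=cv2.INTER_CUBIC))
E
```

```text
(no output)
```

View pics/w2z.png

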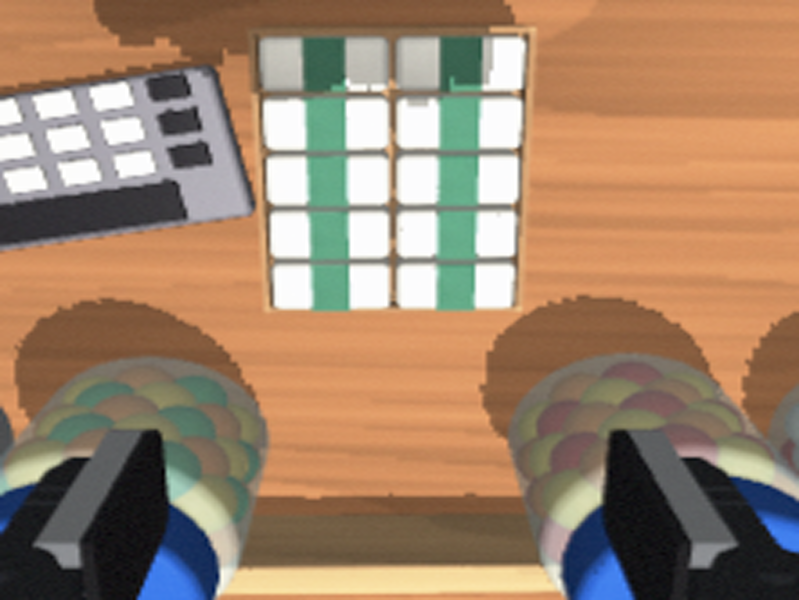

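```bash
cat > wv.py <<'E'
import numpy as np
c=np.load('pics/w2.npz'); K,R,t=c['mtx'],c['R'],c['t']
def ray(u,v,z):
    d=R.T@np.linalg.inv(K)@np.array([u,v,1.]); o=-R.T@t; return (o+d*(z-o[2])/d[2])*1000
def proj(X):
    p=(K@(R@np.atleast_2d(X).T+t[:,None])).T; return p[:,:2]/p[:,2:]
px=lambda a,b:(150+(a+.5)/3.6-.5,85+(b+.5)/2.79-.5)
for q in [(250,28),(535,28),(521,308),(266,308)]: print('carton',np.round(ray(*px(*q),.058),1))
print('calc corner',ray(*px(253,212),.019))
print('board base?',ray(*px(390,495),0),'top front',ray(*px(390,568),.05))
a=np.linspace(0,2*np.pi,721)
def limb(cx,cy,side):
    out=[]
    for z in np.linspace(0,.12,25):
        p=proj(np.c_[cx+.05*np.cos(a),cy+.05*np.sin(a),0*a+z]); 
        u=(p[:,0]-150+.5)*3.6-.5; v=(p[:,1]-85+.5)*2.79-.5
        i=np.argmax(u*side); out.append((round(u[i]),round(v[i])))
    return out
import sys
x0,y0,w=.7037,.1048,.0307
for dy in (0,):
  for s,sd in((1,-1),(-1,1)): print(s,limb(x0-s*.102*np.sin(w),y0+s*.102*np.cos(w),sd)[::6])
for s in (1,-1):
    cx,cy=x0-s*.102*np.sin(w),y0+s*.102*np.cos(w)
    p=proj(np.c_[cx+.05*np.cos(a),cy+.05*np.sin(a),0*a]); i=np.argmin(p[:,1]); print('base top',(p[i]-[150,85])*[3.6,2.79])
E
python3 wv.py
```

```text
carton [487.8  58.7  58. ]
carton [485.5 150.7  58. ]
carton [609.9 154.5  58. ]
carton [612.2  62.4  58. ]
calc corner [575.94702007  53.66827528  19.        ]
board base? [750.2317154  111.18397739   0.        ] top front [762.85477324 111.22070437  50.        ]
1 [(496, 426), (503, 454), (511, 484), (521, 521), (532, 562)]
-1 [(261, 429), (253, 456), (244, 487), (234, 524), (221, 565)]
base top [615.46409868 341.6770159 ]
base top [137.85992968 343.91430969]
```

Both cameras agree that the carton is square (1.6–1.75° against the rack's 1.76°) but about 2.3 mm left of the gap axis. I'll trim it with another two-finger push on its side.

```bash
python3 -c "
from h import *
goal(.552,.19,.11,1.76)"
```

```text
shift [ 87.6  -9.  162.8] turn [ 1.000e-02 -1.000e-01  8.966e+01]
```

```bash
python3 -m creep '[[60,50,0,0,0,0,10],[60,88,-9,0,0,0,20],[60,88,-9,20,0,0,30],[60,88,-9,60,0,0,40],[60,88,-9,100,0,0,50],[60,88,-9,140,0,0,60],[60,88,-9,163,0,0,70],[60,88,-9,163,0,0,80],[60,88,-9,163,0,0,89.7],[60,88,-9,163,0,0,89.7],[60,88,-9,163,0,0,89.7]]'
python3 -c "
from h import *
st(); goal(.552,.175,.012,1.76)"
```

```text
clock: 7.85
tcp_pos: [0.5519, 0.19, 0.11]
tool_rot: [1.0, 0.017, 0.001, -0.001]
contact_force: [0.0, -0.6, -0.5]
grip_width: 0.0649
t 7.85 tcp [551.9 190.  110. ] yaw 1.93 z [ 0.002  0.001 -1.   ] F [ 0.  -0.6 -0.5] w 64.9
shift [-0.6 15.1 98. ] turn [-0.06 -0.09  0.17]
```

```bash
python3 -m creep '[[60,0,0,50,0,0,0],[60,0,4,98,0,0,0.2],[60,0,10,98,0,0,0.2],[60,0,16,98,0,0,0.2],[60,0,20,98,0,0,0.2],[60,0,23,98,0,0,0.2],[60,0,25.5,98,0,0,0.2],[60,0,27,98,0,0,0.2],[60,0,27.4,98,0,0,0.2],[60,0,27.4,98,0,0,0.2]]'
python3 - <<'E'
from h import *
st(); 
E
```

```text
clock: 9.1
tcp_pos: [0.5536, 0.164, 0.0129]
tool_rot: [1.0, 0.015, 0.002, -0.002]
contact_force: [-0.6, 4.9, 5.7]
grip_width: 0.0653
t 9.1 tcp [553.6 164.   12.9] yaw 1.69 z [ 0.003  0.004 -1.   ] F [-0.6  4.9  5.7] w 65.3
```

```bash
python3 -m creep '[[60,0,1,0,0,0,0],[60,0,1,0,0,0,0],[60,0,1,0,0,0,0]]'
python3 - <<'E'
from h import *
st(); im=optics.read_camera('top'); cv2.imwrite('pics/top3.png',im[:,:,::-1]); st()
E
python3 fit.py pics/top3.png 195 160 232 215
```

```text
clock: 9.48
tcp_pos: [0.5537, 0.1631, 0.0129]
tool_rot: [1.0, 0.015, 0.002, -0.002]
contact_force: [-1.0, 5.2, 6.6]
grip_width: 0.0657
t 9.475 tcp [553.7 163.1  12.9] yaw 1.7 z [ 0.003  0.004 -1.   ] F [-1.   5.2  6.6] w 65.7
t 9.525 tcp [553.7 163.1  12.9] yaw 1.7 z [ 0.003  0.004 -1.   ] F [-0.2  4.6  6.1] w 65.1
((550.9569702148438, 101.53829956054688), (125.5482406616211, 90.28466033935547), 1.0533132553100586) px [   64    80   210   291 55975][ WARN:0@0.916] global loadsave.cpp:1063 imwrite_ Unsupported depth image for selected encoder is fallbacked to CV_8U.
```

```bash
python3 -c "
import cv2
cv2.imwrite('pics/t3z.png',cv2.resize(cv2.imread('pics/top3.png')[125:212,175:260],None,fx=6,fy=6))"
```

```text
(no output)
```

View pics/t3z.png

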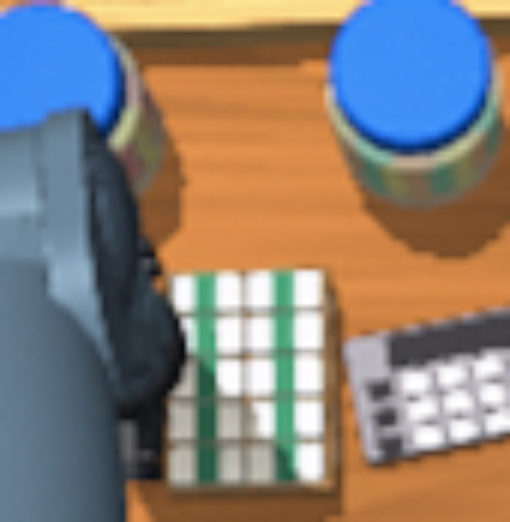

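```bash
python3 -m creep '[[60,0,1,0,0,0,0],[60,0,1.6,0,0,0,0],[60,0,1.6,0,0,0,0],[60,0,1.6,0,0,0,0]]'
python3 - <<'E'
from h import *
st()
E
```

```text
clock: 10.02
tcp_pos: [0.5538, 0.1616, 0.0129]
tool_rot: [1.0, 0.015, 0.002, -0.002]
contact_force: [-0.7, 5.2, 5.1]
grip_width: 0.0652
t 10.025 tcp [553.8 161.6  12.9] yaw 1.71 z [ 0.003  0.004 -1.   ] F [-0.7  5.2  5.1] w 65.2
```

```bash
python3 -m creep '[[60,0,-8,0,0,0,0],[60,0,-20,-30,0,0,0],[60,0,-28,-90,0,0,-6],[60,0,-28,-150,0,0,-16],[60,0,-28,-210,0,0,-26],[60,5,0,-262,0,0,-36],[60,10,59,-262,0,0,-46],[60,10,59,-262,0,0,-56],[60,10,59,-262,0,0,-66],[60,10,59,-262,0,0,-76],[60,10,59,-262,0,0,-86],[60,10,59,-262,0,0,-90]]'
python3 -m creep '[[60,0,0,0,0,0,0],[60,0,0,0,0,0,0]]'
python3 - <<'E'
from h import *
st()
im=optics.read_camera('wrist'); cv2.imwrite('pics/w3.png',im[:,:,::-1])
c=optics.camera_info('wrist'); np.savez('pics/w3.npz',**c)
cv2.imwrite('pics/w3z.png',cv2.resize(im[85:300,150:372,::-1],None,fx=3.6,fy=2.79,interpolation=cv2.INTER_CUBIC))
im=optics.read_camera('top'); cv2.imwrite('pics/top4.png',im[:,:,::-1]); st()
goal(.45,.103,.15,91.76)
E
```

```text
clock: 11.52
tcp_pos: [0.5637, 0.1008, 0.2731]
tool_rot: [0.696, 0.718, -0.0, -0.0]
contact_force: [0.1, -0.7, -0.1]
grip_width: 0.0652
clock: 11.78
tcp_pos: [0.564, 0.1009, 0.2735]
tool_rot: [0.697, 0.717, 0.0, -0.0]
contact_force: [-0.5, 1.2, -0.3]
grip_width: 0.0651
t 11.775 tcp [564.  100.9 273.5] yaw 91.59 z [ 0.     0.001 -1.   ] F [-0.5  1.2 -0.3] w 65.1
t 11.875 tcp [564.1 100.9 273.7] yaw 91.61 z [ 0.001  0.001 -1.   ] F [-0.2 -0.3  0.7] w 65.1
shift [   5.2 -114.1  123.6] turn [ 0.06 -0.05 -0.15]
```

View pics/w3z.png

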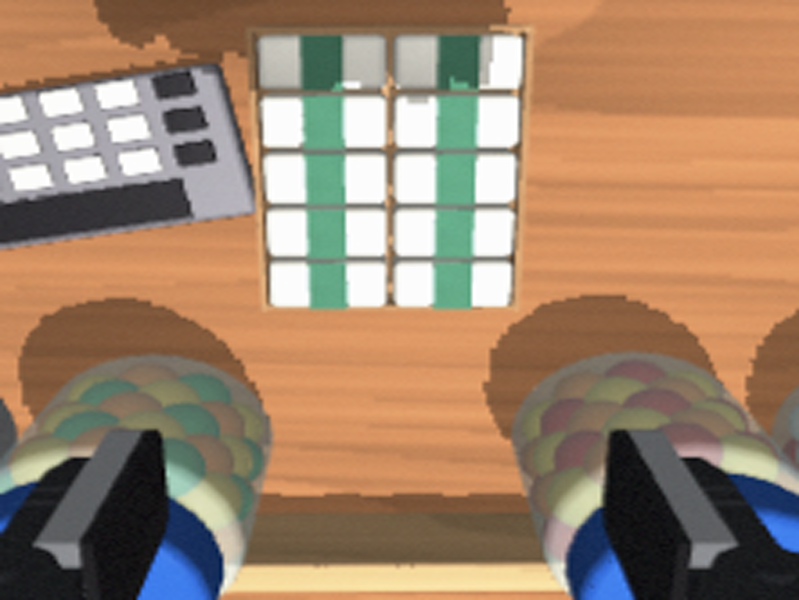

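```bash
sed -i 's#pics/w2.npz#pics/w3.npz#' wv.py; cat >> wv.py <<'E'
print('---')
C=[ray(*px(*q),.058) for q in [(248,28),(533,28),(518,306),(264,306)]]
print(np.round(C,1)); m=np.mean(C,0)
near=(C[0]+C[1])/2; far=(C[2]+C[3])/2; print('centre',m,'axis yaw',np.degrees(np.arctan2(*(far-near)[[1,0]])))
best=[]
for y in np.arange(.100,.116,.0005):
    e=[]
    for s,sd,obs in((1,-1,513),(-1,1,271)):
        L=np.array(limb(x0-s*.102*np.sin(w),y+s*.102*np.cos(w),sd)); e.append(np.interp(430,L[:,1],L[:,0])-obs)
    best.append((abs(sum(e)),y,e))
b=min(best); print('rack y',b, 'axis y at carton',b[1]*1000+(m[0]-703.7)*w)
E
python3 wv.py | sed -n '/---/,$p'; python3 fit.py pics/top4.png 195 160 232 215; cp pics/top0.png pics/x.png; python3 - <<'E'
import cv2
cv2.imwrite('pics/t4z.png',cv2.resize(cv2.imread('pics/top4.png')[110:260,115:315],(800,600)))
E
```

```text
---
[[488.9  56.1  58. ]
 [486.4 148.3  58. ]
 [610.1 152.   58. ]
 [612.6  60.1  58. ]]
centre [549.48786626 104.13977873  58.        ] axis yaw 1.7843146135834338
rack y (np.float64(1.0), np.float64(0.10950000000000001), [np.float64(-3.0), np.float64(2.0)]) axis y at carton 104.7656874941291
((547.4156494140625, 97.796142578125), (118.52643585205078, 85.66128540039062), 2.437072992324829) px [   76    95   204   273 46161][ WARN:0@0.662] global loadsave.cpp:1063 imwrite_ Unsupported depth image for selected encoder is fallbacked to CV_8U.
```

View pics/t4z.png

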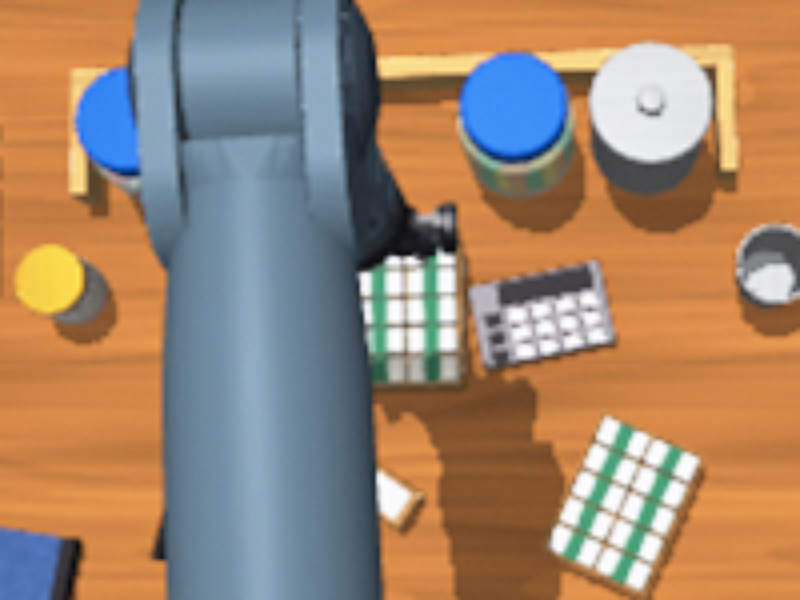

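The wrist view now puts the carton within about 0.6 mm of the gap axis with yaw 1.78°, and the calculator is clear. Next I'll move behind it.

```bash
python3 -m creep '[[60,2,-40,0,0,0,-0.1],[60,4,-90,10,0,0,-0.1],[60,4,-112,60,0,0,-0.1],[60,4,-112,120,0,0,-0.1],[60,4,-112,180,0,0,-0.1],[60,4,-112,180,0,0,-0.1],[60,4,-112,180,0,0,-0.1]]'
python3 - <<'E'
from h import *
st(); goal(.453,.1018,.012,91.78)
im=optics.read_camera('top'); cv2.imwrite('pics/t5.png',cv2.resize(im[110:260,115:315,::-1],(800,600)))
E
```

```text
clock: 12.75
tcp_pos: [0.4538, 0.102, 0.0955]
tool_rot: [0.696, 0.718, 0.002, 0.001]
contact_force: [0.4, -0.1, -0.0]
grip_width: 0.0654
t 12.75 tcp [453.8 102.   95.5] yaw 91.74 z [ 0.003  0.001 -1.   ] F [ 0.4 -0.1 -0. ] w 65.4
shift [-0.3 -1.1 83.5] turn [ 0.2  -0.06 -0.04]
```

View pics/t5.png

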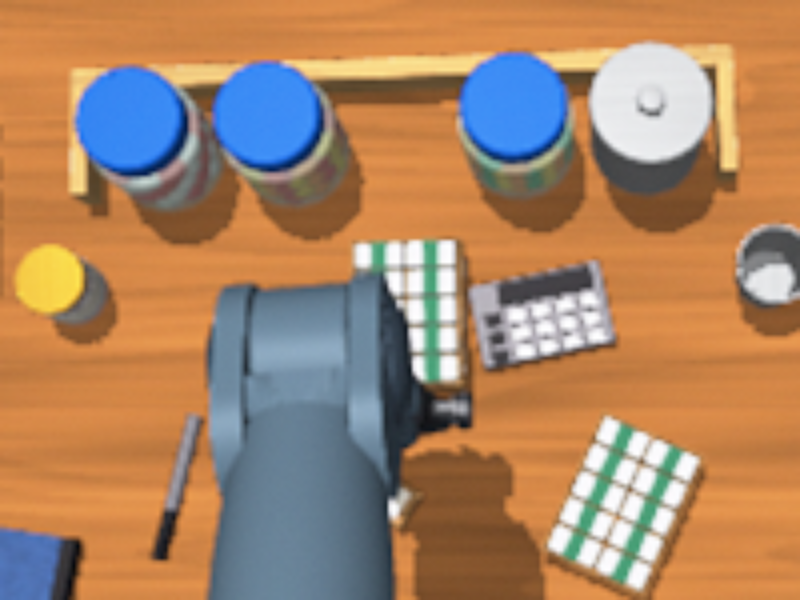

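```bash
python3 -m creep '[[60,0,0,50,0,0,0],[60,0,0,83.5,0.2,0,0],[60,0,0,83.5,0.2,0,0],[60,0,8,83.5,0.2,0,0],[60,0,15,83.5,0.2,0,0],[60,0,20,83.5,0.2,0,0],[60,0,26,83.5,0.2,0,0],[60,0,34,83.5,0.2,0,0],[60,0,42,83.5,0.2,0,0],[60,0,50,83.5,0.2,0,0],[60,0,58,83.5,0.2,0,0],[60,0,62,83.5,0.2,0,0]]'
python3 - <<'E'
from h import *
st()
im=optics.read_camera('top'); cv2.imwrite('pics/t6.png',cv2.resize(im[110:260,115:315,::-1],(800,600)))
st()
im=optics.read_camera('wrist'); cv2.imwrite('pics/w6.png',im[:,:,::-1])
E
```

```text
clock: 14.3
tcp_pos: [0.5153, 0.1039, 0.0103]
tool_rot: [0.696, 0.718, -0.0, -0.001]
contact_force: [-3.2, -0.6, 0.5]
grip_width: 0.0651
t 14.3 tcp [515.3 103.9  10.3] yaw 91.74 z [-0.002  0.001 -1.   ] F [-3.2 -0.6  0.5] w 65.1
t 14.35 tcp [515.7 103.9  10.4] yaw 91.74 z [-0.001  0.001 -1.   ] F [-0.3 -0.   0.1] w 65.3
```

View pics/t6.png

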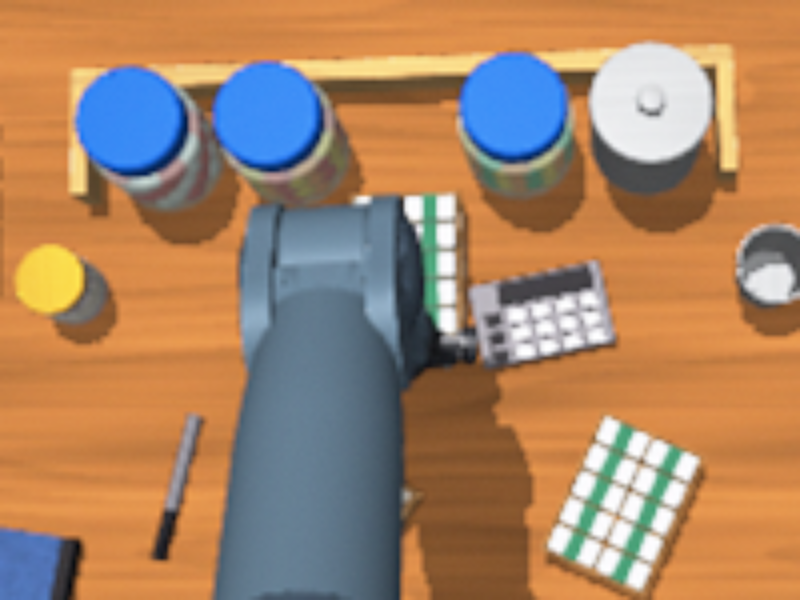

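View pics/w6.png

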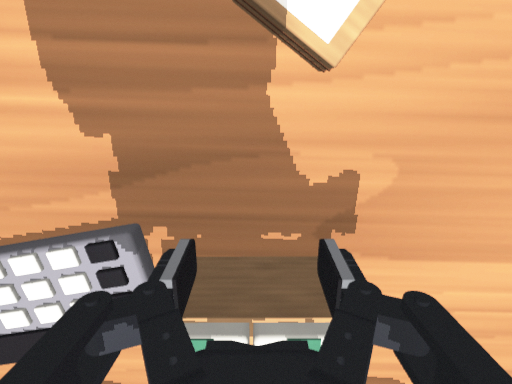

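The right finger would pass within about 3 mm of the calculator's corner (crop (473,290)). I'll back off slightly, narrow the fingers, then continue.

```bash
python3 -m creep '[[120,0,-8,0,0,0,0],[120,0,-8,-3,0,0,0],[120,0,-8,-3,0,0,0],[120,0,-4,-3,0,0,0],[120,0,0,-3,0,0,0],[120,0,5,-3,0,0,0],[120,0,12,-3,0,0,0],[120,0,20,-3,0,0,0],[120,0,28,-3,0,0,0],[120,0,34,-3,0,0,0],[120,0,38,-3,0,0,0]]'
python3 - <<'E'
from h import *
st()
im=optics.read_camera('top'); cv2.imwrite('pics/t7.png',cv2.resize(im[110:260,115:315,::-1],(800,600)))
im=optics.read_camera('wrist'); cv2.imwrite('pics/w7.png',im[:,:,::-1]);st()
E
```

```text
clock: 15.78
tcp_pos: [0.553, 0.1051, 0.0132]
tool_rot: [0.696, 0.718, -0.0, -0.001]
contact_force: [-2.3, -0.2, 0.5]
grip_width: 0.0454
t 15.775 tcp [553.  105.1  13.2] yaw 91.75 z [-0.002  0.001 -1.   ] F [-2.3 -0.2  0.5] w 45.4
t 15.875 tcp [553.4 105.   13.4] yaw 91.74 z [-0.001  0.001 -1.   ] F [-0.7 -0.5  0.8] w 45.4
```

View pics/t7.png

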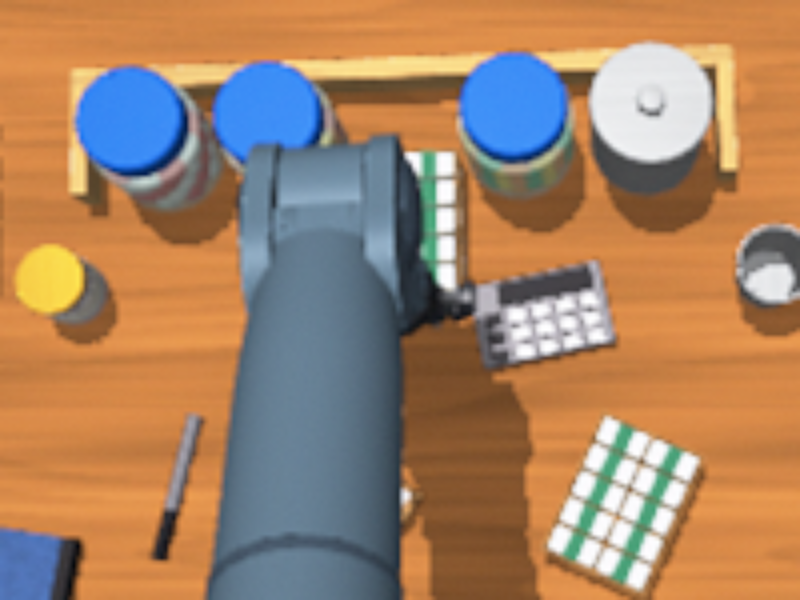

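View pics/w7.png

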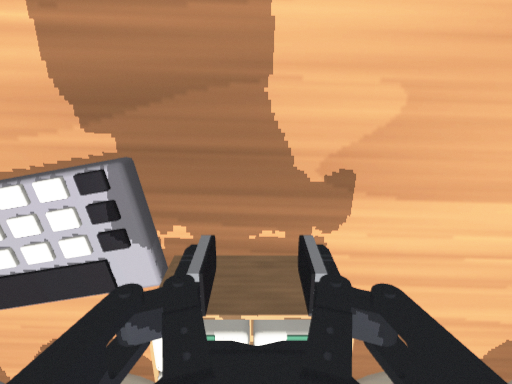

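```bash
python3 -m creep '[[120,0,3,0,0,0,0],[120,0,8,0,0,0,0],[120,0,14,0,0,0,0],[120,0,20,0,0,0,0],[120,0,26,0,0,0,0]]'
python3 -m creep '[[120,0,4,0,0,0,0],[120,0,9,0,0,0,0],[120,0,14,0,0,0,0],[120,0,19,0,0,0,0],[120,0,24,0,0,0,0]]'
python3 - <<'E'
from h import *
st()
im=optics.read_camera('top'); cv2.imwrite('pics/top8.png',im[:,:,::-1]);cv2.imwrite('pics/t8.png',cv2.resize(im[110:260,115:315,::-1],(800,600)))
im=optics.read_camera('scene'); cv2.imwrite('pics/s8.png',cv2.resize(im[150:350,150:416,::-1],(798,600)));st()
E
```

```text
clock: 16.5
tcp_pos: [0.579, 0.1059, 0.0132]
tool_rot: [0.696, 0.718, -0.0, -0.001]
contact_force: [-2.8, -0.5, -0.5]
grip_width: 0.0453
clock: 17.12
tcp_pos: [0.6028, 0.1066, 0.0132]
tool_rot: [0.696, 0.718, -0.0, -0.001]
contact_force: [-3.1, -0.4, 0.2]
grip_width: 0.0455
t 17.125 tcp [602.8 106.6  13.2] yaw 91.75 z [-0.002  0.001 -1.   ] F [-3.1 -0.4  0.2] w 45.5
t 17.225 tcp [603.7 106.6  13.3] yaw 91.74 z [-0.001  0.001 -1.   ] F [-1.1  0.5  0.2] w 45.2
```

View pics/t8.png

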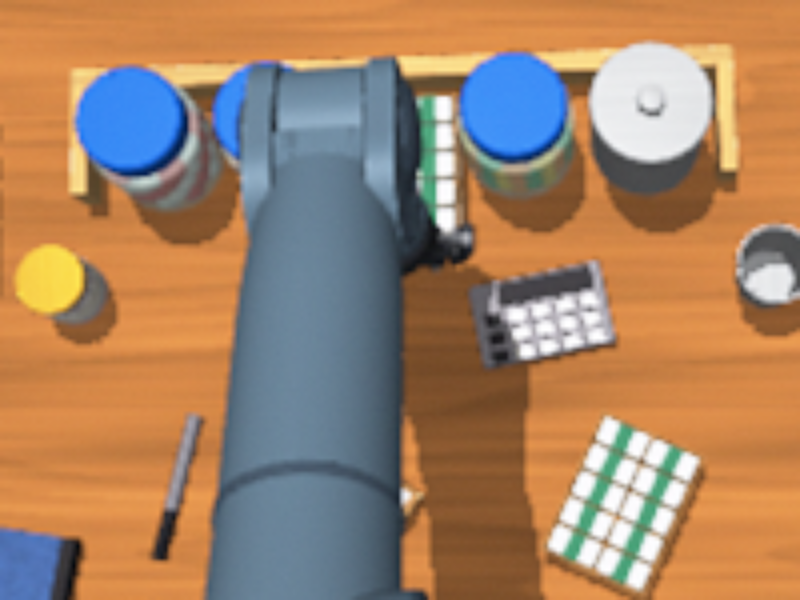

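View pics/s8.png

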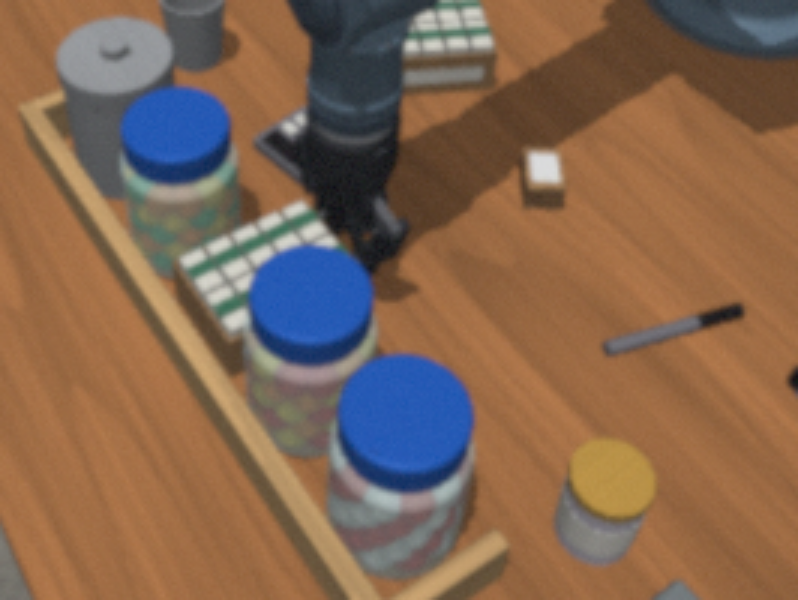

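The carton is in the gap with no sideways force, and the board is about 15 mm away. I'll go slowly from here.

```bash
python3 -m creep '[[120,0,3,0,0,0,0],[120,0,6,0,0,0,0],[120,0,9,0,0,0,0],[120,0,11,0,0,0,0]]'
python3 -m creep '[[120,0,1,0,0,0,0],[120,0,2,0,0,0,0],[120,0,2,0,0,0,0]]'
python3 -m creep '[[120,0,1,0,0,0,0],[120,0,2,0,0,0,0],[120,0,2,0,0,0,0]]'
```

```text
clock: 17.73
tcp_pos: [0.6137, 0.1069, 0.0131]
tool_rot: [0.696, 0.718, -0.0, -0.001]
contact_force: [-3.9, -1.1, 1.6]
grip_width: 0.0452
clock: 18.1
tcp_pos: [0.6155, 0.107, 0.0131]
tool_rot: [0.696, 0.718, -0.0, -0.001]
contact_force: [-2.8, -1.1, 1.7]
grip_width: 0.0455
clock: 18.48
tcp_pos: [0.6177, 0.1071, 0.0131]
tool_rot: [0.696, 0.718, -0.0, -0.001]
contact_force: [-2.8, 0.2, 1.0]
grip_width: 0.0453
```

```bash
python3 -m creep '[[120,0,1,0,0,0,0],[120,0,2,0,0,0,0],[120,0,2,0,0,0,0]]'
python3 -m creep '[[120,0,1,0,0,0,0],[120,0,2,0,0,0,0],[120,0,2,0,0,0,0]]'
```

```text
clock: 18.85
tcp_pos: [0.6197, 0.1071, 0.0131]
tool_rot: [0.696, 0.718, -0.0, -0.001]
contact_force: [-3.1, 0.5, 0.9]
grip_width: 0.0453
clock: 19.23
tcp_pos: [0.6197, 0.1071, 0.0126]
tool_rot: [0.696, 0.718, -0.002, -0.002]
contact_force: [-6.7, 0.3, 3.4]
grip_width: 0.0454
```

It met the board at TCP x = 0.6197, right where expected. I'll press slightly to seat it, then release and look.

```bash
python3 -m creep '[[120,0,1,0,0,0,0],[120,0,2,0,0,0,0],[120,0,2,0,0,0,0]]'
python3 -c "
from h import *
st()"
```

```text
clock: 19.6
tcp_pos: [0.6195, 0.1071, 0.012]
tool_rot: [0.696, 0.718, -0.003, -0.004]
contact_force: [-9.6, -0.7, 3.5]
grip_width: 0.0455
t 19.6 tcp [619.5 107.1  12. ] yaw 91.76 z [-0.009  0.    -1.   ] F [-9.6 -0.7  3.5] w 45.5
```

Seated at about 10 N. Now I'll back away straight, lift and look.

```bash
python3 -m creep '[[120,0,-5,0,0,0,0],[120,0,-20,0,0,0,0],[120,0,-35,-10,0,0,0],[120,0,-60,-60,0,0,0],[120,0,-70,-120,0,0,0],[120,0,-70,-180,0,0,0],[120,0,-70,-230,0,0,0],[120,0,-60,-265,0,0,0],[120,0,-60,-265,0,0,0],[120,0,-60,-265,0,0,0]]'
python3 - <<'E'
from h import *
st()
im=optics.read_camera('wrist'); cv2.imwrite('pics/w9.png',im[:,:,::-1]); np.savez('pics/w9.npz',**optics.camera_info('wrist'))
im=optics.read_camera('scene'); cv2.imwrite('pics/s9.png',cv2.resize(im[150:350,150:416,::-1],(798,600)))
E
```

```text
clock: 20.85
tcp_pos: [0.5639, 0.1051, 0.2781]
tool_rot: [0.696, 0.718, -0.0, -0.001]
contact_force: [0.1, 0.2, -0.5]
grip_width: 0.0453
t 20.85 tcp [563.9 105.1 278.1] yaw 91.75 z [-0.002  0.001 -1.   ] F [ 0.1  0.2 -0.5] w 45.3
```

View pics/w9.png

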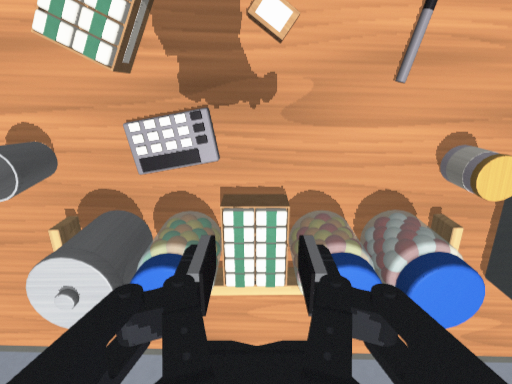

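View pics/s9.png

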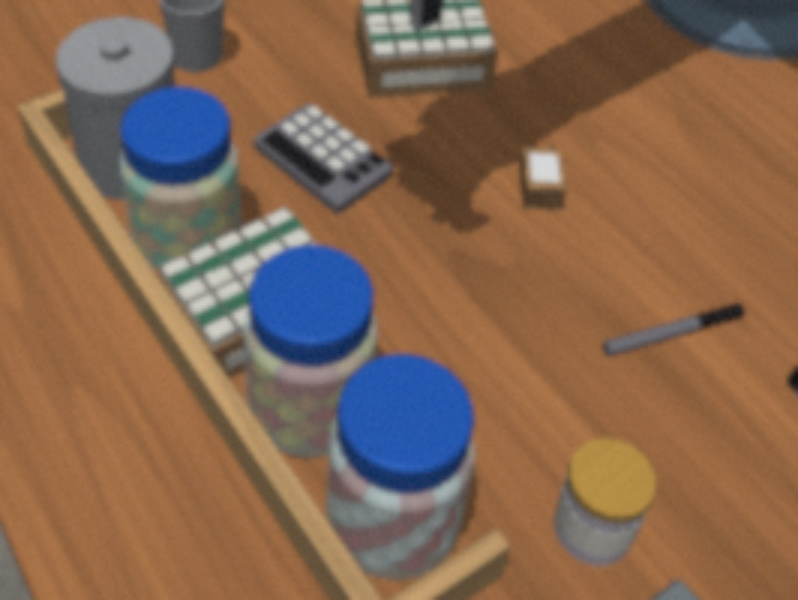

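Both views show the carton between the middle jars with its far end at the board (wrist row about 288), and the bystanders are in place. I'll retract the arm and check from above.

```bash
python3 -m creep '[[120,40,-40,0,0,0,0],[120,80,-90,0,0,0,0],[120,130,-120,0,0,0,0],[120,190,-130,0,0,0,0],[120,250,-140,0,0,0,0],[120,250,-140,0,0,0,0],[120,250,-140,0,0,0,0]]'
python3 - <<'E'
from h import *
st()
im=optics.read_camera('top'); cv2.imwrite('pics/top10.png',im[:,:,::-1]);cv2.imwrite('pics/t10.png',cv2.resize(im[110:260,115:315,::-1],(800,600),interpolation=cv2.INTER_CUBIC))
a=cv2.imread('pics/w9.png'); cv2.imwrite('pics/w9z.png',cv2.resize(a[180:300,190:320],None,fx=5,fy=5,interpolation=cv2.INTER_CUBIC))
E
python3 fit.py pics/top10.png 198 120 231 175
```

```text
clock: 21.82
tcp_pos: [0.4158, 0.3501, 0.2776]
tool_rot: [0.696, 0.718, -0.002, -0.001]
contact_force: [0.5, -0.5, -0.3]
grip_width: 0.045
t 21.825 tcp [415.8 350.1 277.6] yaw 91.78 z [-0.004 -0.001 -1.   ] F [ 0.5 -0.5 -0.3] w 45.0
((697.7568359375, 100.51902770996094), (126.16659545898438, 98.56829833984375), 1.3576140403747559) px [   39    72   225   284 57921][ WARN:0@0.667] global loadsave.cpp:1063 imwrite_ Unsupported depth image for selected encoder is fallbacked to CV_8U.
```

View pics/t10.png

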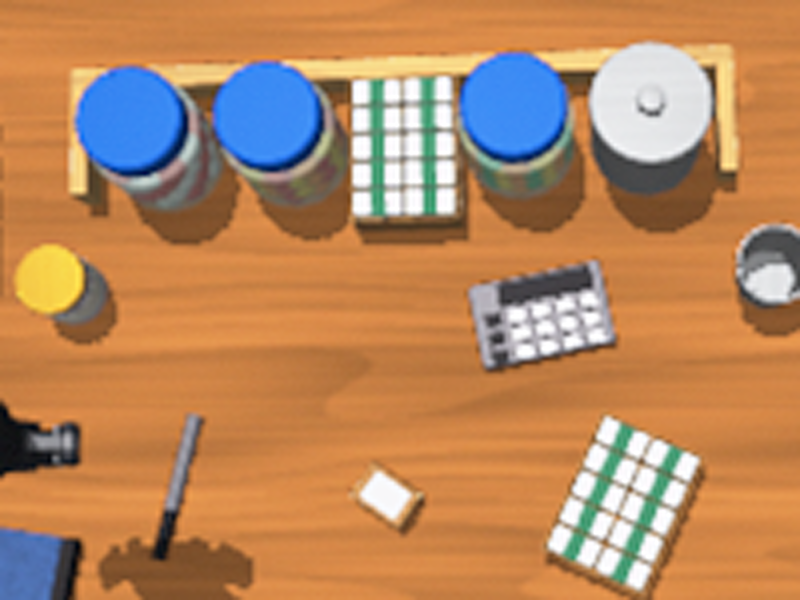

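View pics/w9z.png

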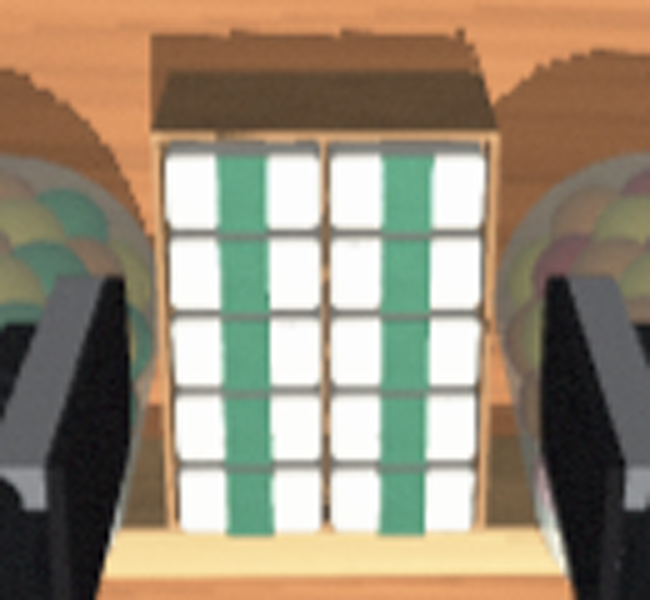

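```bash
python3 -c "
from plant import manip
print(manip.close_job())"
```

```text
the job is handed in; nothing more can be done
None
```

I pushed the leftmost carton through the gap between the two middle jars until it met the back board, and handed the job in at about 22 s. I used two fingertips throughout: first on its left side to bring it onto the gap axis, then a 2–3 mm trim, then on its near end. I never lifted it.

**At the board:** the carton stopped against the board at TCP x = 0.6195 m and I seated it with about 10 N. Sideways force stayed around 1 N on the way in, so the jars took no noticeable load.

**Last views (top, wrist, scene):** the carton is between the middle jars with its far end against the board. It looks square, visible gaps remain on both sides, and everything on the counter in view, including the look-alike beside the calculator, is where it started. The arm is clear of everything.

**Checks that disagreed:**
- The final top-camera fit put the carton's centre about 3 mm farther in than the nominal home position. It gave its yaw as 1.4°, against 1.76° for the rack. The mask for that fit picked up some of the jars, so I trusted the contact and the wrist picture instead.
- The top and wrist cameras differed by about 4 mm in absolute y. They agreed to within a millimetre on the carton's offset from the gap, which is what I steered by.

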